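Check the lever travel of two bench clamps and mark the slack one

ROBOT

A 7-joint arm with a two-finger parallel gripper is mounted at the origin on the work surface. World frame = base frame: x ahead of the robot, y to its left, z up, the work surface at z = 0. Lengths are in m, angles in degrees, forces in N, time in s.
With the tool pointing down it reaches from about 0.4 to 0.85 m from the base axis. Payload 10.4 kg.
Tool frame: the origin (TCP) lies midway between the tips of the shut fingers; the grasp point (between the pads) lies 19 mm behind it; y points along the fingers, z is the direction in which the jaws open and shut, and the axes are right-handed (so a half turn about y gives the same grasp; the last joint's range is limited). The gripper opens to 87 mm and grips with 3 to 60 N. Pads are 19 mm wide; open, the fingers measure 117 mm over their backs; the gripper's body (75 mm by 190 mm) begins 51 mm behind the grasp point.
Start: joints at [73.591, 19.034, -3.707, 83.658, 1.238, 77.344, -5.071], TCP at [0.163, -0.603, 0.223] pointing down, gripper open.
Joint ranges: [-148.97, 148.97], [-28.65, 121.19], [-84.17, 76.75], [9.2, 138.47], [-72.65, 252.65], [3.7, 117.97], [-149.18, 149.18]. Speed limits (degrees/s): [127.2, 127.2, 159.86, 159.86, 180, 180, 180].

INTERFACE

Orientations are given as a 3x3 rotation matrix whose columns are the frame's x, y, z axes.
In Python, from rig import arm gives the robot as it stands. The module is installed in compiled form; this text tells all that it offers.
- The arm moves only by the tool step_arm, never from a script. Its argument "steps" is a list of rows, each a list of 7 numbers: the opening, from 0 (shut) to 1 (fully open), then the shift along the tool's x, y, z in m, then the turn, a rotation vector about the tool's x, y, z in rad. In form: [[grip, x, y, z, rx, ry, rz], ...]. A call has 1 to 12 rows; each row is the pose to reach, as a shift and turn from the pose commanded when the call began, along the tool's axes at that moment; what a row does not reach only later rows make up. A row lasts 1/8 s, in which the tool goes at most 62.5 mm and 10.7 degrees, less where a joint would pass 70% of its speed; a pose out of reach is approached as far as the arm can. A call with a gripper value outside its range is refused whole. The fingers move at their own pace and stop on an object; "grip_force" is the grip in N (left out, the last holds). Time passes only in rows, so rows that repeat a pose let the fingers close. It gives the time, the measured TCP pose, the force and the opening at its end, in the units of the state.
- arm.state(): the state, without advancing time (a new reading comes with each control period).
- arm.read_camera(name): name is "scene" or "top" or "wrist"; returns the picture (420x560x3 uint8, red, green, blue); there is no depth.
- arm.camera_params(name): a dict with "fov_y" (degrees; the focal length in pixels is half the picture's height over the tangent of half this angle, whatever the lens; pixels are square), "cx", "cy" (the principal point, pixels), "distortion" ([k1, k2, p1, p2, k3] as OpenCV has them; the pictures are not rectified), "world_from_camera" (4x4, takes a point from camera to world coordinates). Camera axes: x right, y down, z forward; pixel columns grow to the right and rows downward; lengths in m; the calibration is good to about 2 mm. A picture is of the moment at which its call begins: read the wrist's pose just before it. camera_params takes no time and is no camera call; for the wrist camera it gives the pose at the moment of the call.
- arm.sign_off(): hands the job in, once; it reports no verdict.
Trained networks look in the newest picture that a camera, given by its name, has taken for a name from the list of things; names that differ only in an ending like _2 or _b are one class to them, and where a whole thing is asked for, a point or a joint stands for the part that bears it (a point fixed in the world has none). Each returns a list of dicts, best first, with "p" (0 to 1); they miss things now and then, are a little off and sometimes report something else, mostly with a low value. They report only what shows in the picture. A call takes as long as a camera call. They do not tell look-alikes from the thing itself.
- arm.masks_of(name, camera): "pixels" (420x560 bool, what is visible of it).
- arm.tip_of(name, camera): "location" ([x, y, z] in m, in world coordinates, good to about 4 mm: a listed point, or the origin of a listed thing).
The state is a dict: "time_s": time; "joints": joint angles; "joint_velocities": joint speeds; "joint_efforts": joint torques, N m; "eef_pos": TCP position; "ee_rot": TCP orientation; "contact_force": force on the tool from outside, world axes, zero at the start; "torque": the same for the moment, N m; "gripper_width": finger opening in m.
Only numpy, scipy, OpenCV 4.12 (cv2) and the standard library are available. Lean on these libraries where they do the work, as an engineer would, in place of code of your own. Each camera call takes 0.05 s, during which the arm holds its last target.

TASK

Check the two hand-lever clamps, the one on the robot's left first and then the right: with the outside of the closed fingers press the lever in towards its wooden bar until it stops, keep it there for a second without forcing it, and let it spring back out. One lever stops well short of its bar and is fine; the other comes right up against its bar and needs adjusting: once both have been checked, mark that clamp by pushing the tally block on its board along its channel up to the end stop. Nothing is gripped or lifted, and the other clamp's tally block and everything else on the bench stay where they are.

Things in the scene. Friction and masses are not known exactly. Their poses are not given: they have to be found in the camera images.
- clamp_p: one of two outwardly identical hand-lever clamps, screwed to the bench side by side, either way round (left one: greater y). Frame: x away from the robot, y left, z up; origin at bench level. Plywood board x -110 to 120, y -145 to 105 mm, top at z 18 mm. Grey housing at x 10 to 62, y 50 to 95, top at z 88 mm. A spindle lies clamped at the back, top at z 44 mm
- bar_p (a point): middle of clamp_p's fixed round wooden grip bar, 22 mm thick, 150 mm long along the clamp's y (from 60 to -90 mm), axis at x 45, z 75 mm of the clamp's frame; a thin post carries its right end
- lever_p (a joint): clamp_p's hand lever, rad: 0 = out (spring returns it), grows as pressed in to the bar, away from the robot. At 0.42 it lies against the bar. Fixed stops, hidden: one of the two levers stops near half of that, over 20 mm short of the bar at its free end, the other at the bar; only pressing tells which. Spring at the press point: 3 N at 0, 5 N half-way, 7 N at the bar
- press_p (a point): press point on the robot-side face of lever_p, 105 mm from its hinge, 30 mm from its free end, half-way up. Steel blade 8 mm thick, 135 mm long, z 64 to 86 mm, on an upright pin at x 29, y 55 mm of the clamp; it runs to -y and, when out, leans 0.42 rad towards the robot. Pressed in, this point moves about 20 mm (half-way) or 43 mm (to the bar) along the clamp's x
- stop_p (a point): near face of the 14 mm high end stop of clamp_p's tally channel, on the channel's centre line and floor (x 50, y -120, z 18 mm of the clamp). The channel runs straight along the clamp's x on the right of the board, 38 mm wide between rails 8 mm high, its near end open
- tally_p: loose hardwood tally block of clamp_p, 40 mm along the channel (its x), 34 mm wide, 40 mm tall, about 60 g, origin at the centre of its underside; stands in the channel with 2 mm play each side, 70 to 90 mm short of the place where it meets the end stop (its centre then at x = 30 mm in the clamp's frame)
- clamp_q: one of two outwardly identical hand-lever clamps, screwed to the bench side by side, either way round (left one: greater y). Frame: x away from the robot, y left, z up; origin at bench level. Plywood board x -110 to 120, y -145 to 105 mm, top at z 18 mm. Grey housing at x 10 to 62, y 50 to 95, top at z 88 mm. A spindle lies clamped at the back, top at z 44 mm
- bar_q (a point): middle of clamp_q's fixed round wooden grip bar, 22 mm thick, 150 mm long along the clamp's y (from 60 to -90 mm), axis at x 45, z 75 mm of the clamp's frame; a thin post carries its right end
- lever_q (a joint): clamp_q's hand lever, rad: 0 = out (spring returns it), grows as pressed in to the bar, away from the robot. At 0.42 it lies against the bar. Fixed stops, hidden: one of the two levers stops near half of that, over 20 mm short of the bar at its free end, the other at the bar; only pressing tells which. Spring at the press point: 3 N at 0, 5 N half-way, 7 N at the bar
- press_q (a point): press point on the robot-side face of lever_q, 105 mm from its hinge, 30 mm from its free end, half-way up. Steel blade 8 mm thick, 135 mm long, z 64 to 86 mm, on an upright pin at x 29, y 55 mm of the clamp; it runs to -y and, when out, leans 0.42 rad towards the robot. Pressed in, this point moves about 20 mm (half-way) or 43 mm (to the bar) along the clamp's x
- stop_q (a point): near face of the 14 mm high end stop of clamp_q's tally channel, on the channel's centre line and floor (x 50, y -120, z 18 mm of the clamp). The channel runs straight along the clamp's x on the right of the board, 38 mm wide between rails 8 mm high, its near end open
- tally_q: loose hardwood tally block of clamp_q, 40 mm along the channel (its x), 34 mm wide, 40 mm tall, about 60 g, origin at the centre of its underside; stands in the channel with 2 mm play each side, 70 to 90 mm short of the place where it meets the end stop (its centre then at x = 30 mm in the clamp's frame)
- wedge: small stepped hardwood wedge, 50 x 24 x 30 mm, loose on either clamp's board, at its robot side, left of the lever; bystander, origin at its underside
- weight: small brass knobbed weight, 30 mm across and 38 mm tall, loose on the other clamp's board, at its robot side, left of the lever; bystander, origin at its underside
- chisel: wood chisel, 220 mm long, lying flat left of the clamps; bystander, origin at its underside
- offcut: hardwood offcut, 120 x 45 x 30 mm, lying between robot and right clamp; bystander, origin at its underside
- glue: white glue bottle, 56 mm across, 150 mm tall, standing behind the clamps; bystander, origin at its underside
- jar: glass jar, 72 mm across, 95 mm tall, standing behind the clamps; bystander, origin at its underside
- mallet: wooden mallet, 260 mm long, head 70 mm high, lying at the right side; bystander, origin at its underside
- notebook: closed notebook, 150 x 110 x 12 mm, lying at the left side; bystander, origin at its underside
Mind the look-alikes: they are no part of the job. What is shaped like the tally_q but blue or purple is not meant.

How it is judged:
By the outcome, as a careful person would: the job done as asked, in the order asked, and still so for the second after the job is handed in, with the robot touching nothing.
It also fails if it takes over 61 s, if anything falls off the work surface, if the arm or the gripper's body presses on something with over 40 N, if the wrist force passes 120 N, or if a joint passes its speed limit or range.

## Working session

There is one attempt and no reset: what is moved stays moved. The work goes in short steps, Python scripts to look and compute and a tool call to move; the robot and the scene stay as the last step left them, time stands still between calls to the robot, and variables do not carry over. Pictures are saved under pics/ and viewed, and the job is handed in when it is done.

Besides the shell and the picture viewer there is one more tool, called as name(argument=value, ...), one argument or row to a line, values as JSON. step_arm: Moves the arm, as the interface text tells. Its arguments: {"type":"object","properties":{"steps":{"type":"array","items":{"type":"array","items":{"type":"number"}}},"grip_force":{"type":"number"}},"required":["steps"]}

```bash
mkdir -p pics; cat > h.py <<'E'
from rig import arm
import numpy as np, cv2
def snap(n,f):
    im=arm.read_camera(n); cv2.imwrite('pics/'+f,im[:,:,::-1]); return im
def K(n):
    p=arm.camera_params(n); f=210/np.tan(np.radians(p['fov_y']/2))
    return np.array([[f,0,p['cx']],[0,f,p['cy']],[0,0,1]]),np.array(p['distortion'],float),np.array(p['world_from_camera'])
def proj(n,P):
    k,d,T=K(n); W=np.linalg.inv(T); P=np.atleast_2d(P).astype(float)
    return cv2.projectPoints(P,cv2.Rodrigues(W[:3,:3])[0],W[:3,3],k,d)[0][:,0]
def back(n,uv,z):
    k,d,T=K(n); q=cv2.undistortPoints(np.array(uv,float).reshape(-1,1,2),k,d)[:,0]
    r=np.c_[q,np.ones(len(q))]@T[:3,:3].T; o=T[:3,3]
    return o+r*((z-o[2])/r[:,2])[:,None]
def st():
    s=arm.state(); print('t',round(s['time_s'],2),'p',np.round(s['eef_pos'],4),'F',np.round(s['contact_force'],1),'w',round(s['gripper_width'],4)); return s
E
python3 - <<'E'
from h import *
np.set_printoptions(suppress=True,precision=4)
s=st(); print(s['ee_rot'])
for n in ['scene','top','wrist']:
    snap(n,n+'0.png')
for c in ['top','scene']:
  for n in ['clamp_p','clamp_q','press_p','bar_p','stop_p','tally_p','wedge','weight','offcut','glue','jar','mallet','chisel']:
    try: print(c,n,[(round(r['p'],2),np.round(r['location'],3)) for r in arm.tip_of(n,c)][:5])
    except Exception as e: print(n,e)
E
```

```text
t 0.0 p [ 0.1628 -0.603   0.2217] F [-0.3 -0.4 -0.4] w 0.087
[[-0.9654 -0.0004  0.2607]
 [-0.2607  0.0014 -0.9654]
 [ 0.0001 -1.     -0.0014]]
top clamp_p [(0.83, array([ 0.574, -0.178, -0.002])), (0.61, array([0.58 , 0.206, 0.001]))]
top clamp_q [(0.83, array([ 0.574, -0.178, -0.002])), (0.61, array([0.58 , 0.206, 0.001]))]
top press_p [(0.72, array([0.567, 0.168, 0.075])), (0.64, array([ 0.551, -0.214,  0.078]))]
top bar_p [(0.76, array([ 0.621, -0.202,  0.078])), (0.65, array([0.631, 0.192, 0.076]))]
top stop_p [(0.84, array([0.638, 0.083, 0.016])), (0.56, array([ 0.612, -0.302,  0.019])), (0.4, array([ 0.512, -0.113,  0.023]))]
top tally_p [(0.76, array([ 0.354, -0.468, -0.002])), (0.73, array([0.53 , 0.086, 0.019])), (0.69, array([ 0.388, -0.368, -0.003])), (0.69, array([ 0.304, -0.356, -0.   ])), (0.59, array([ 0.522, -0.292,  0.019]))]
top wedge [(0.71, array([0.517, 0.276, 0.022]))]
top weight [(0.71, array([0.636, 0.084, 0.016])), (0.44, array([ 0.512, -0.114,  0.021])), (0.39, array([ 0.575, -0.513, -0.004]))]
top offcut [(0.63, array([ 0.355, -0.236,  0.   ])), (0.43, arra
[... 796 characters left out ...]
 array([0.632, 0.089, 0.018]))]
scene tally_p [(0.71, array([ 0.557, -0.403,  0.   ])), (0.71, array([ 0.302, -0.35 , -0.   ])), (0.65, array([0.525, 0.087, 0.016])), (0.57, array([ 0.357, -0.465, -0.003])), (0.53, array([ 0.394, -0.367, -0.003]))]
scene wedge [(0.58, array([0.516, 0.278, 0.015]))]
scene weight [(0.52, array([ 0.514, -0.115,  0.018]))]
scene offcut [(0.91, array([ 0.349, -0.237,  0.002]))]
scene glue [(0.73, array([ 0.797,  0.213, -0.001])), (0.73, array([0.635, 0.086, 0.018]))]
scene jar [(0.55, array([ 0.804, -0.026, -0.001]))]
scene mallet [(0.97, array([ 0.582, -0.515,  0.001]))]
scene chisel [(0.67, array([0.533, 0.381, 0.002])), (0.18, array([ 0.582, -0.513, -0.   ]))]
```

View pics/top0.png

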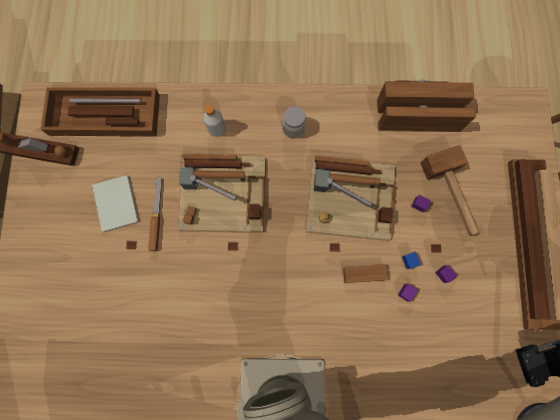

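View pics/scene0.png

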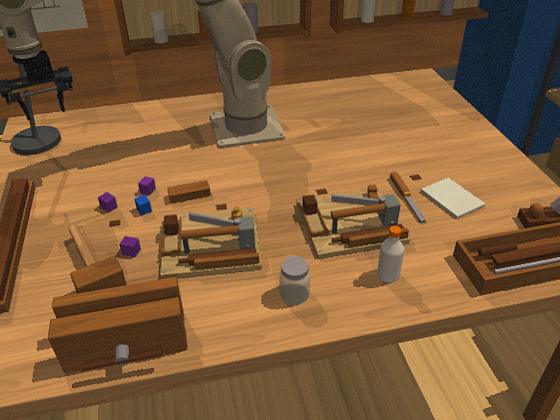

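```bash
python3 - <<'E'
from h import *
# fit clamp yaw: compare model outline with picture; draw for the fitted yaw
def model(): 
    return {'board':[(-.11,-.145,.018),(.12,-.145,.018),(.12,.105,.018),(-.11,.105,.018)],'hous':[(.01,.05,.088),(.062,.05,.088),(.062,.095,.088),(.01,.095,.088)],'bar':[(.045,.06,.086),(.045,-.09,.086)],'stop':[(.05,-.139,.032),(.05,-.101,.032)],
    'lever':[(.029,.055,.086),(.029-.135*np.sin(.42),.055-.135*np.cos(.42),.086)]}
refs={'L':dict(o=[.581,.2065],press=[.5665,.168],bar=[.627,.1915],stop=[.635,.086]),'R':dict(o=[.575,-.1765],press=[.553,-.2145],bar=[.618,-.2],stop=[.6125,-.3015])}
a=.42;loc={'o':(0,0),'bar':(.045,-.015),'stop':(.05,-.12),'press':(.029-.105*np.sin(a)-.004*np.cos(a),.055-.105*np.cos(a)+.004*np.sin(a))}
ims={c:arm.read_camera(c)[:,:,::-1].copy() for c in ('top','scene')}
for k,r in refs.items():
    A=np.array([loc[n] for n in r]);B=np.array([r[n] for n in r])
    a0=A-A.mean(0);b0=B-B.mean(0);th=np.arctan2((a0[:,0]*b0[:,1]-a0[:,1]*b0[:,0]).sum(),(a0*b0).sum())
    R=np.array([[np.cos(th),-np.sin(th)],[np.sin(th),np.cos(th)]]);t=B.mean(0)-R@A.mean(0)
    print(k,'yaw',np.degrees(th),'t',t,'res mm',np.round((A@R.T+t-B)*1e3,1).tolist(),'press',R@loc['press']+t)
    for c in ims:
        for n,P in model().items():
            P=np.array(P);W=np.c_[P[:,:2]@R.T+t,P[:,2]]
            cv2.polylines(ims[c],[np.round(proj(c,W)).astype(np.int32)],len(P)>2,(0,0,255),1)
for c in ims: cv2.imwrite(f'pics/fit_{c}.png',cv2.resize(ims[c],(800,600),interpolation=cv2.INTER_CUBIC))
E
```

```text
L yaw 1.0599144008737846 t [0.58218933 0.20619482] res mm [[1.2, -0.3], [-1.0, -1.4], [0.5, 0.5], [-0.6, 1.1]] press [0.56545104 0.16663513]
R yaw -6.275563451468019 t [ 0.5751196  -0.17770642] res mm [[0.1, -1.2], [0.5, -0.3], [0.2, 2.5], [-0.8, -1.0]] press [ 0.55346737 -0.21480521]
```

View fit.

The top picture shows the left clamp around (222,193) and the right one around (350,198). The brown tally blocks stand in the channels at (254,211) and (386,215). The wedge is at (190,215) and the weight at (324,217). The look-alikes, blue at (412,260) and purple at (422,203), (447,273) and (409,292), lie loose on the bench and aren't meant.

View pics/fit_top.png

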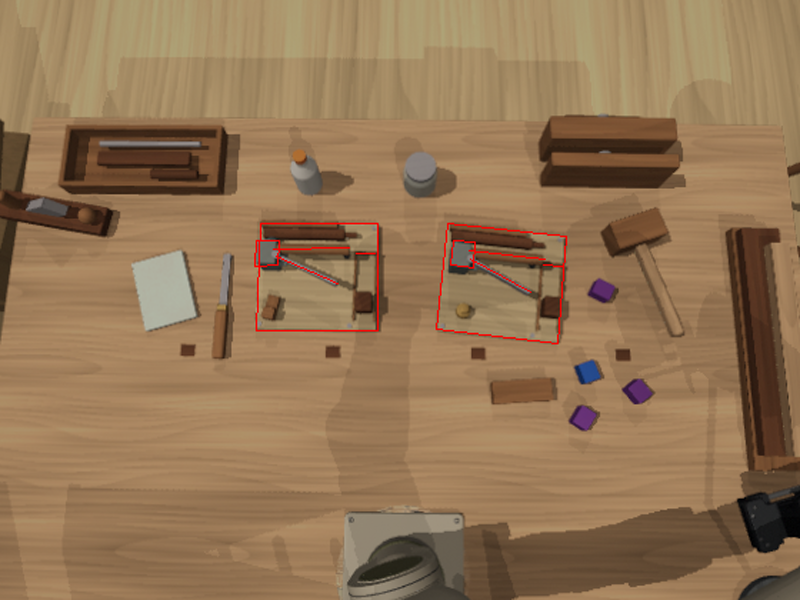

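```bash
python3 - <<'E'
from h import *
im=cv2.imread('pics/fit_top.png'); im0=cv2.imread('pics/top0.png')[140:250,165:410]
cv2.imwrite('pics/crop1.png',cv2.resize(im0,None,fx=3.2,fy=3.2,interpolation=cv2.INTER_CUBIC))
T=arm.camera_params('wrist')['world_from_camera']; s=arm.state()
R=np.array(s['ee_rot']); print('cam in tool',R.T@(np.array(T)[:3,3]-s['eef_pos']), R.T@np.array(T)[:3,:3], arm.camera_params('wrist')['fov_y'])
st()
E
```

```text
cam in tool [-7.11771565e-02 -1.62143423e-01 -4.87850989e-05] [[-1.11947529e-03  9.65101054e-01  2.61875357e-01]
 [-1.23477429e-03 -2.61876655e-01  9.65100561e-01]
 [ 9.99998611e-01  7.57049272e-04  1.48484641e-03]] 65.29149911719557
t 1.55 p [ 0.163  -0.6034  0.2226] F [-0.2  0.2  0.1] w 0.0871
```

View pics/crop1.png

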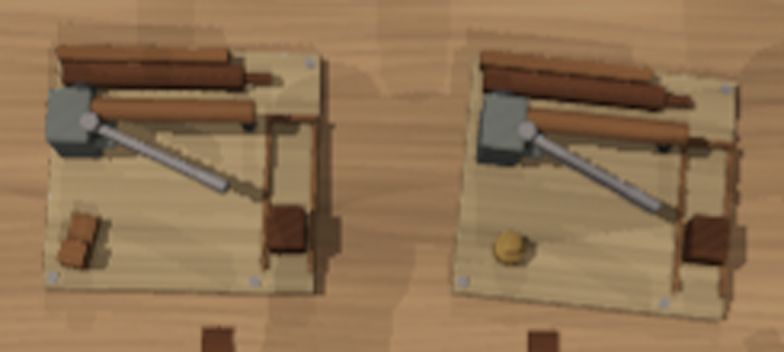

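```bash
cat >> h.py <<'E'
CL={'L':(1.06,np.array([.5822,.2062])),'R':(-6.28,np.array([.5751,-.1777]))}
def c2w(k,x,y,z):
    th,t=CL[k];th=np.radians(th);return np.array([t[0]+np.cos(th)*x-np.sin(th)*y,t[1]+np.sin(th)*x+np.cos(th)*y,z])
def Rt(k):
    th=np.radians(CL[k][0]);c,s=np.cos(th),np.sin(th)
    X=np.array([c,s,0]);Y=np.array([-s,c,0]);return np.c_[-Y,[0,0,-1],X]
def rel(P,R=None):
    s=arm.state();R0=np.array(s['ee_rot']);d=R0.T@(np.array(P)-s['eef_pos'])
    rv=cv2.Rodrigues(R0.T@(R if R is not None else R0))[0].ravel()
    print('shift',np.round(d,4),'turn',np.round(rv,4))
E
python3 - <<'E'
from h import *
st(); rel([.5,-.25,.25],Rt('L')); print(c2w('L',-.055,-.038,.25))
E
```

```text
t 1.55 p [ 0.163  -0.6034  0.2226] F [-0.2  0.2  0.1] w 0.0871
shift [-0.4175 -0.0274 -0.2533] turn [-0.     -1.3255  0.    ]
[0.52791239 0.16718903 0.25      ]
```

step_arm(
  steps=[
    [0,-0.04,-0.02,-0.02,0,-0.12,0],
    [0,-0.09,-0.027,-0.05,0,-0.28,0],
    [0,-0.13,-0.027,-0.08,0,-0.44,0],
    [0,-0.18,-0.027,-0.11,0,-0.6,0],
    [0,-0.23,-0.027,-0.14,0,-0.76,0],
    [0,-0.28,-0.027,-0.17,0,-0.92,0],
    [0,-0.33,-0.027,-0.2,0,-1.08,0],
    [0,-0.37,-0.027,-0.225,0,-1.2,0],
    [0,-0.41,-0.027,-0.25,0,-1.32,0],
    [0,-0.4175,-0.0274,-0.2533,0,-1.3255,0],
  ],
  grip_force=15,
)

```text
time_s: 2.8
eef_pos: [0.502, -0.2466, 0.2501]
ee_rot: [[0.025, 0.001, 1.0], [-1.0, 0.001, 0.025], [-0.001, -1.0, 0.001]]
contact_force: [-0.6, -0.2, -0.6]
gripper_width: 0.0013
```

```bash
python3 - <<'E'
from h import *
s=st(); print(np.round(s['ee_rot'],3)); rel(c2w('L',-.055,-.038,.2),Rt('L'))
E
```

```text
t 2.8 p [ 0.502  -0.2466  0.2501] F [-0.6 -0.2 -0.6] w 0.0013
[[ 0.025  0.001  1.   ]
 [-1.     0.001  0.025]
 [-0.001 -1.     0.001]]
shift [-0.4129  0.0505  0.0363] turn [-0.0009  0.0066 -0.001 ]
```

step_arm(
  steps=[
    [0,-0.05,0,0.005,0,0.002,0],
    [0,-0.11,0,0.01,0,0.004,0],
    [0,-0.17,0,0.015,0,0.006,0],
    [0,-0.23,0.01,0.02,0,0.006,0],
    [0,-0.29,0.02,0.027,0,0.006,0],
    [0,-0.35,0.035,0.032,0,0.006,0],
    [0,-0.395,0.045,0.036,0,0.006,0],
    [0,-0.413,0.0505,0.036,0,0.006,0],
    [0,-0.413,0.0505,0.036,0,0.006,0],
  ],
)

```text
time_s: 3.92
eef_pos: [0.528, 0.1641, 0.199]
ee_rot: [[0.013, -0.001, 1.0], [-1.0, -0.0, 0.013], [0.0, -1.0, -0.001]]
contact_force: [0.2, -0.0, 1.1]
gripper_width: 0.0005
```

```bash
python3 - <<'E'
from h import *
s=st(); print(np.round(s['ee_rot'],3)); rel(c2w('L',-.055,-.038,.063),Rt('L'))
im=snap('wrist','w1.png')
for n in ('press_p','bar_p','lever_p','stop_p','tally_p','wedge'):
    print(n,[(round(r['p'],2),np.round(r['location'],3)) for r in arm.tip_of(n,'wrist')][:2])
a=im[:,:,::-1].copy()
for P in ([(.029,.055,.086),(.029-.135*np.sin(.42),.055-.135*np.cos(.42),.086)],[(.01,.05,.088),(.062,.05,.088),(.062,.095,.088),(.01,.095,.088)],[(.045,.06,.086),(.045,-.09,.086)],[(.05,-.139,.032),(.05,-.101,.032)]):
    W=[c2w('L',*p) for p in P]; cv2.polylines(a,[np.round(proj('wrist',W)).astype(np.int32)],False,(0,0,255),1)
cv2.imwrite('pics/w1f.png',a)
E
```

```text
t 3.92 p [0.528  0.1641 0.199 ] F [ 0.2 -0.   1.1] w 0.0005
[[ 0.013 -0.001  1.   ]
 [-1.    -0.     0.013]
 [ 0.    -1.    -0.001]]
shift [-3.10e-03  1.36e-01  1.00e-04] turn [ 0.0009 -0.005   0.    ]
press_p [(0.67, array([0.565, 0.166, 0.072]))]
bar_p [(0.67, array([0.628, 0.187, 0.075]))]Traceback (most recent call last):
  File "<stdin>", line 5, in <module>
ValueError: it knows: bar, chisel, clamp, glue, jar, mallet, notebook, offcut, press, stop, tally, wedge, weight
```

```bash
python3 - <<'E'
from h import *
im=snap('wrist','w1.png')
a=im[:,:,::-1].copy()
for P in ([(.029,.055,.086),(.029-.135*np.sin(.42),.055-.135*np.cos(.42),.086)],[(.01,.05,.088),(.062,.05,.088),(.062,.095,.088),(.01,.095,.088)],[(.045,.06,.086),(.045,-.09,.086)],[(.05,-.139,.032),(.05,-.101,.032)]):
    W=[c2w('L',*p) for p in P]; cv2.polylines(a,[np.round(proj('wrist',W)).astype(np.int32)],False,(0,0,255),1)
cv2.imwrite('pics/w1f.png',a)
E
```

```text
(no output)
```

View pics/w1f.png

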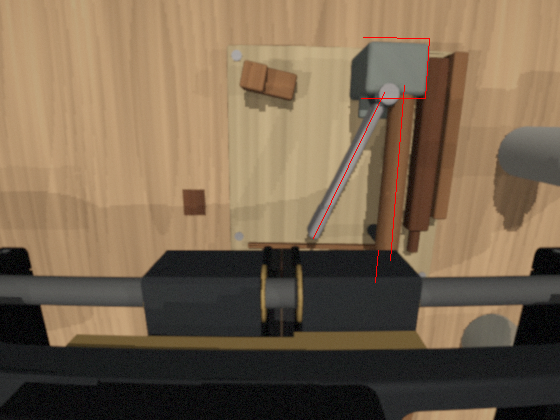

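The wrist picture shows the lever running from its hinge at (390,95) to its free end at (312,235), and the overlay lies on it to about 1–2 mm. The wedge at (268,80) is well clear. I'll descend now.

step_arm(
  steps=[
    [0,-0.001,0.045,0,0,0,0],
    [0,-0.001,0.09,0,0,0,0],
    [0,-0.001,0.125,0,0,0,0],
    [0,-0.001,0.137,0,0,0,0],
    [0,-0.001,0.137,0,0,0,0],
  ],
)

```text
time_s: 4.75
eef_pos: [0.5286, 0.164, 0.0628]
ee_rot: [[0.011, -0.0, 1.0], [-1.0, -0.0, 0.011], [0.0, -1.0, -0.0]]
contact_force: [0.9, 1.2, -0.4]
gripper_width: 0.0004
```

```bash
python3 - <<'E'
from h import *
st();rel(c2w('L',-.055,-.038,.063),Rt('L'))
E
```

```text
t 4.75 p [0.5286 0.164  0.0628] F [ 0.9  1.2 -0.4] w 0.0004
shift [-0.0032 -0.0002 -0.0007] turn [ 0.0001 -0.007   0.0002]
```

step_arm(
  steps=[
    [0,-0.002,0,0.01,0,-0.006,0],
    [0,-0.002,0,0.018,0,-0.006,0],
    [0,-0.002,0,0.024,0,-0.006,0],
    [0,-0.002,0,0.028,0,-0.006,0],
  ],
)

```text
time_s: 5.25
eef_pos: [0.5562, 0.1669, 0.0624]
ee_rot: [[0.018, -0.001, 1.0], [-1.0, -0.0, 0.018], [0.0, -1.0, -0.001]]
contact_force: [-3.2, -1.2, 1.4]
gripper_width: 0.0006
```

step_arm(
  steps=[
    [0,0,0,0.004,0,0,0],
    [0,0,0,0.007,0,0,0],
    [0,0,0,0.007,0,0,0],
  ],
)

```text
time_s: 5.62
eef_pos: [0.5632, 0.167, 0.0622]
ee_rot: [[0.018, -0.001, 1.0], [-1.0, -0.0, 0.018], [0.0, -1.0, -0.001]]
contact_force: [-4.0, -1.2, -0.4]
gripper_width: 0.0006
```

step_arm(
  steps=[
    [0,0,0,0.002,0,0,0],
    [0,0,0,0.003,0,0,0],
  ],
)

```text
time_s: 5.88
eef_pos: [0.566, 0.1669, 0.0623]
ee_rot: [[0.018, -0.001, 1.0], [-1.0, -0.001, 0.018], [0.001, -1.0, -0.001]]
contact_force: [-4.4, -1.8, 1.0]
gripper_width: 0.0003
```

step_arm(
  steps=[
    [0,0,0,0.001,0,0,0],
    [0,0,0,0.002,0,0,0],
  ],
)

```text
time_s: 6.12
eef_pos: [0.5679, 0.1669, 0.0622]
ee_rot: [[0.019, -0.001, 1.0], [-1.0, -0.001, 0.019], [0.001, -1.0, -0.001]]
contact_force: [-6.4, -1.6, 0.8]
gripper_width: 0.0001
```

step_arm(
  steps=[
    [0,0,0,0.001,0,0,0],
    [0,0,0,0.001,0,0,0],
  ],
)

```text
time_s: 6.38
eef_pos: [0.569, 0.1669, 0.0623]
ee_rot: [[0.018, -0.001, 1.0], [-1.0, -0.001, 0.018], [0.001, -1.0, -0.001]]
contact_force: [-4.8, -1.4, 0.3]
gripper_width: 0.0005
```

step_arm(
  steps=[
    [0,0,0,0.001,0,0,0],
    [0,0,0,0.001,0,0,0],
  ],
)

```text
time_s: 6.62
eef_pos: [0.5699, 0.1669, 0.0622]
ee_rot: [[0.018, -0.001, 1.0], [-1.0, -0.001, 0.018], [0.001, -1.0, -0.001]]
contact_force: [-5.5, -2.3, 0.4]
gripper_width: 0.0007
```

step_arm(
  steps=[
    [0,0,0,0.001,0,0,0],
    [0,0,0,0.001,0,0,0],
  ],
)

```text
time_s: 6.88
eef_pos: [0.5709, 0.1669, 0.0622]
ee_rot: [[0.018, -0.001, 1.0], [-1.0, -0.001, 0.018], [0.001, -1.0, -0.001]]
contact_force: [-4.5, -2.6, 0.4]
gripper_width: 0.0006
```

step_arm(
  steps=[
    [0,0,0,0.001,0,0,0],
    [0,0,0,0.002,0,0,0],
  ],
)

```text
time_s: 7.12
eef_pos: [0.5728, 0.1668, 0.0622]
ee_rot: [[0.018, -0.001, 1.0], [-1.0, -0.001, 0.018], [0.001, -1.0, -0.001]]
contact_force: [-5.4, -2.3, 1.4]
gripper_width: 0.0006
```

step_arm(
  steps=[
    [0,0,0,0.001,0,0,0],
    [0,0,0,0.002,0,0,0],
  ],
)

```text
time_s: 7.38
eef_pos: [0.5744, 0.1668, 0.0621]
ee_rot: [[0.018, -0.002, 1.0], [-1.0, -0.001, 0.018], [0.001, -1.0, -0.002]]
contact_force: [-10.4, -2.8, 3.7]
gripper_width: 0.0002
```

step_arm(
  steps=[
    [0,0,0,0.001,0,0,0],
    [0,0,0,0.002,0,0,0],
  ],
)

```text
time_s: 7.62
eef_pos: [0.5749, 0.1667, 0.0619]
ee_rot: [[0.019, -0.005, 1.0], [-1.0, -0.002, 0.019], [0.002, -1.0, -0.005]]
contact_force: [-16.9, -4.8, 8.0]
gripper_width: 0.0005
```

The lever stopped near half travel. I'll ease off by about 1 mm, still on the stop, and hold.

step_arm(
  steps=[
    [0,0,0,-0.001,0,0,0],
    [0,0,0,-0.001,0,0,0],
    [0,0,0,-0.001,0,0,0],
    [0,0,0,-0.001,0,0,0],
  ],
)

```text
time_s: 8.12
eef_pos: [0.5745, 0.1667, 0.062]
ee_rot: [[0.019, -0.004, 1.0], [-1.0, -0.002, 0.019], [0.002, -1.0, -0.004]]
contact_force: [-11.7, -4.2, 4.3]
gripper_width: 0.0005
```

```bash
python3 - <<'E'
from h import *
st(); snap('wrist','w2.png'); a=snap('scene','s2.png')[170:270,280:430]
cv2.imwrite('pics/s2c.png',cv2.resize(a[:,:,::-1],None,fx=5,fy=5))
E
```

```text
t 8.12 p [0.5745 0.1667 0.062 ] F [-11.7  -4.2   4.3] w 0.0005
```

step_arm(
  steps=[
    [0,0,0,0,0,0,0],
    [0,0,0,0,0,0,0],
    [0,0,0,0,0,0,0],
    [0,0,0,0,0,0,0],
    [0,0,0,0,0,0,0],
    [0,0,0,0,0,0,0],
    [0,0,0,0,0,0,0],
    [0,0,0,0,0,0,0],
  ],
)

```text
time_s: 9.22
eef_pos: [0.5745, 0.1668, 0.062]
ee_rot: [[0.019, -0.003, 1.0], [-1.0, -0.002, 0.019], [0.002, -1.0, -0.004]]
contact_force: [-10.9, -2.9, 5.2]
gripper_width: 0.0008
```

View pics/w2.png

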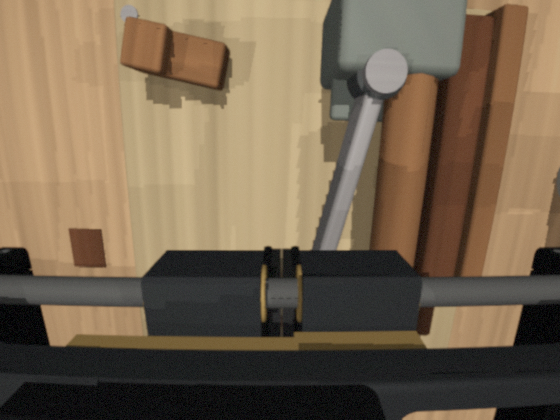

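View pics/s2c.png

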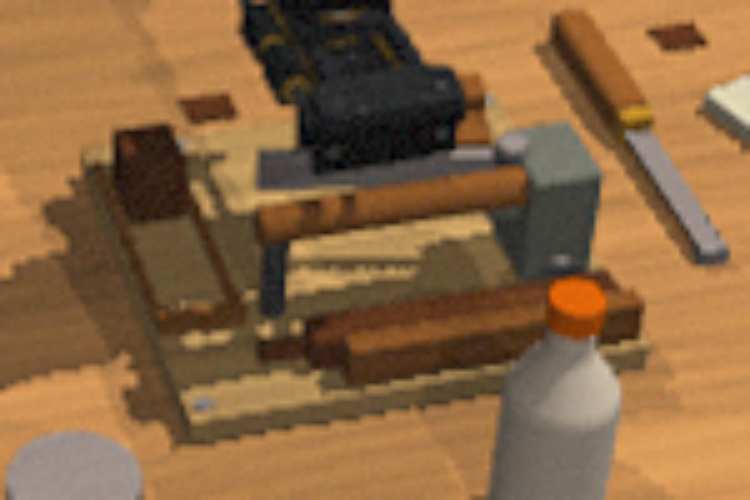

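The lever is stopped with a clear wedge-shaped gap to the bar (wrist picture, around (365,200)), so the left clamp is fine. Held for over 1 s; releasing.

step_arm(
  steps=[
    [0,0,0,-0.012,0,0,0],
    [0,0,0,-0.026,0,0,0],
    [0,0,0,-0.04,0,0,0],
    [0,0,0,-0.052,0,0,0],
    [0,0,-0.03,-0.055,0,0,0],
    [0,0,-0.08,-0.055,0,0,0],
    [0,0,-0.13,-0.055,0,0,0],
    [0,0,-0.14,-0.055,0,0,0],
  ],
)

```text
time_s: 10.22
eef_pos: [0.5225, 0.1668, 0.2059]
ee_rot: [[0.018, 0.006, 1.0], [-1.0, 0.0, 0.018], [-0.0, -1.0, 0.006]]
contact_force: [-0.7, -0.3, -0.3]
gripper_width: 0.0005
```

```bash
python3 - <<'E'
from h import *
st();rel(c2w('R',-.055,-.038,.2),Rt('R'))
im=snap('wrist','w3.png')
print([(round(r['p'],2),np.round(r['location'],3)) for r in arm.tip_of('press_p','wrist')])
E
```

```text
t 10.22 p [0.5225 0.1668 0.2059] F [-0.7 -0.3 -0.3] w 0.0005
shift [ 0.3761  0.0057 -0.0131] turn [-0.0057  0.1278 -0.0007]
[(0.68, array([0.567, 0.166, 0.071])), (0.57, array([ 0.798,  0.214, -0.002]))]
```

View pics/w3.png

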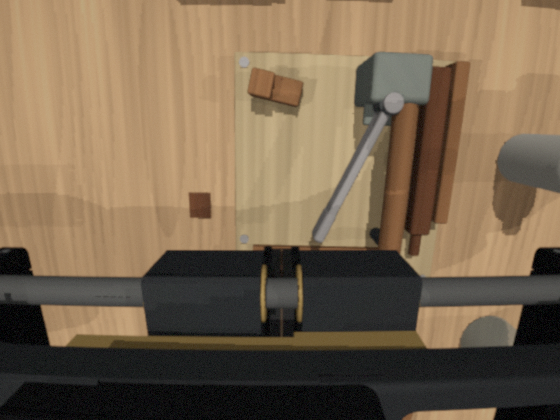

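The left lever is back out: free end at (318,238), detected press point (0.567,0.166). The wedge hasn't moved. On to the right clamp.

step_arm(
  steps=[
    [0,0.04,0,0,0,0.02,0],
    [0,0.1,0,-0.003,0,0.04,0],
    [0,0.16,0,-0.006,0,0.06,0],
    [0,0.22,0,-0.008,0,0.08,0],
    [0,0.28,0,-0.01,0,0.1,0],
    [0,0.33,0.003,-0.012,0,0.12,0],
    [0,0.365,0.005,-0.013,-0.003,0.128,0],
    [0,0.376,0.006,-0.013,-0.003,0.128,0],
    [0,0.376,0.006,-0.013,-0.003,0.128,0],
  ],
)

```text
time_s: 11.45
eef_pos: [0.5148, -0.2095, 0.1952]
ee_rot: [[-0.11, -0.005, 0.994], [-0.994, 0.001, -0.11], [-0.001, -1.0, -0.005]]
contact_force: [-0.1, 1.1, 0.8]
gripper_width: 0.0004
```

```bash
python3 - <<'E'
from h import *
st();rel(c2w('R',-.055,-.038,.063),Rt('R'))
im=snap('wrist','w4.png')
print([(round(r['p'],2),np.round(r['location'],3)) for r in arm.tip_of('press_p','wrist')])
a=im[:,:,::-1].copy()
for P in ([(.029,.055,.086),(.029-.135*np.sin(.42),.055-.135*np.cos(.42),.086)],[(.01,.05,.088),(.062,.05,.088),(.062,.095,.088),(.01,.095,.088)],[(.045,.06,.086),(.045,-.09,.086)]):
    W=[c2w('R',*p) for p in P]; cv2.polylines(a,[np.round(proj('wrist',W)).astype(np.int32)],False,(0,0,255),1)
cv2.imwrite('pics/w4f.png',a)
E
```

```text
t 11.45 p [ 0.5148 -0.2095  0.1952] F [-0.1  1.1  0.8] w 0.0004
shift [-1.000e-04  1.322e-01  2.100e-03] turn [ 0.0046 -0.0002 -0.0007]
[(0.71, array([ 0.555, -0.213,  0.071]))]
```

View pics/w4f.png

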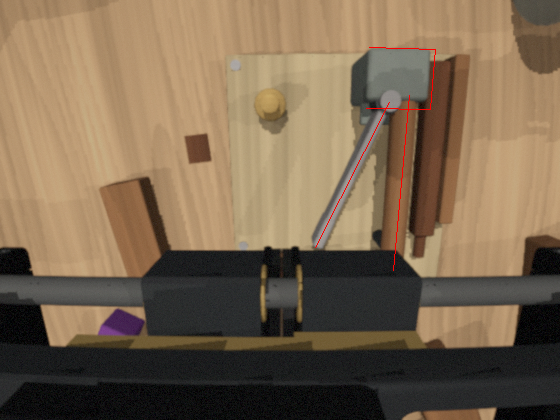

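The right lever lies along the overlay, with its free end at (318,243). The weight at (270,103) is well away from the path.

step_arm(
  steps=[
    [0,0,0.045,0,0,0,0],
    [0,0,0.09,0,0.003,0,0],
    [0,0,0.122,0,0.004,0,0],
    [0,0,0.132,0,0.004,0,0],
    [0,0,0.132,0,0.004,0,0],
  ],
)

```text
time_s: 12.18
eef_pos: [0.5152, -0.209, 0.0649]
ee_rot: [[-0.108, 0.001, 0.994], [-0.994, -0.0, -0.108], [-0.0, -1.0, 0.001]]
contact_force: [-0.6, -0.6, 0.0]
gripper_width: 0.0002
```

```bash
python3 - <<'E'
from h import *
st();rel(c2w('R',-.03,-.040,.063),Rt('R'))
E
```

```text
t 12.18 p [ 0.5152 -0.209   0.0649] F [-0.6 -0.6  0. ] w 0.0002
shift [0.0024 0.0019 0.0261] turn [-0.0011  0.0013 -0.    ]
```

step_arm(
  steps=[
    [0,0.001,0.001,0.01,0,0,0],
    [0,0.001,0.002,0.018,0,0,0],
    [0,0.001,0.002,0.024,0,0,0],
    [0,0.001,0.002,0.03,0,0,0],
    [0,0.001,0.002,0.035,0,0,0],
    [0,0.001,0.002,0.038,0,0,0],
  ],
)

```text
time_s: 12.92
eef_pos: [0.5523, -0.2153, 0.0622]
ee_rot: [[-0.11, -0.0, 0.994], [-0.994, -0.0, -0.11], [0.0, -1.0, -0.0]]
contact_force: [-4.3, -1.0, -0.1]
gripper_width: 0.0003
```

step_arm(
  steps=[
    [0,0,0,0.002,0,0,0],
    [0,0,0,0.003,0,0,0],
  ],
)

```text
time_s: 13.18
eef_pos: [0.5551, -0.2156, 0.0623]
ee_rot: [[-0.11, 0.0, 0.994], [-0.994, -0.001, -0.11], [0.0, -1.0, 0.0]]
contact_force: [-5.9, -2.4, 0.1]
gripper_width: 0.0004
```

step_arm(
  steps=[
    [0,0,0,0.001,0,0,0],
    [0,0,0,0.002,0,0,0],
  ],
)

```text
time_s: 13.42
eef_pos: [0.557, -0.2159, 0.0623]
ee_rot: [[-0.11, -0.0, 0.994], [-0.994, -0.001, -0.11], [0.001, -1.0, 0.0]]
contact_force: [-5.5, -2.5, 0.7]
gripper_width: 0.0006
```

step_arm(
  steps=[
    [0,0,0,0.001,0,0,0],
    [0,0,0,0.002,0,0,0],
  ],
)

```text
time_s: 13.68
eef_pos: [0.5589, -0.2162, 0.0623]
ee_rot: [[-0.11, -0.0, 0.994], [-0.994, -0.001, -0.11], [0.001, -1.0, -0.0]]
contact_force: [-5.5, -1.2, 0.9]
gripper_width: 0.0003
```

step_arm(
  steps=[
    [0,0,0,0.001,0,0,0],
    [0,0,0,0.002,0,0,0],
  ],
)

```text
time_s: 13.92
eef_pos: [0.5609, -0.2165, 0.0623]
ee_rot: [[-0.11, -0.0, 0.994], [-0.994, -0.001, -0.11], [0.001, -1.0, -0.0]]
contact_force: [-5.6, -1.8, 0.2]
gripper_width: 0.0005
```

step_arm(
  steps=[
    [0,0,0,0.001,0,0,0],
    [0,0,0,0.002,0,0,0],
  ],
)

```text
time_s: 14.18
eef_pos: [0.5628, -0.2168, 0.0623]
ee_rot: [[-0.11, -0.0, 0.994], [-0.994, -0.001, -0.11], [0.001, -1.0, -0.0]]
contact_force: [-5.8, -2.7, 0.3]
gripper_width: 0.0007
```

step_arm(
  steps=[
    [0,0,0,0.001,0,0,0],
    [0,0,0,0.002,0,0,0],
  ],
)

```text
time_s: 14.42
eef_pos: [0.5647, -0.2171, 0.0623]
ee_rot: [[-0.11, -0.0, 0.994], [-0.994, -0.001, -0.11], [0.001, -1.0, -0.0]]
contact_force: [-6.5, -2.0, 0.4]
gripper_width: 0.0005
```

step_arm(
  steps=[
    [0,0,0,0.002,0,0,0],
    [0,0,0,0.003,0,0,0],
  ],
)

```text
time_s: 14.68
eef_pos: [0.5677, -0.2175, 0.0623]
ee_rot: [[-0.11, -0.0, 0.994], [-0.994, -0.001, -0.11], [0.001, -1.0, -0.0]]
contact_force: [-6.8, -2.4, 1.1]
gripper_width: 0.0004
```

step_arm(
  steps=[
    [0,0,0,0.002,0,0,0],
    [0,0,0,0.003,0,0,0],
  ],
)

```text
time_s: 14.92
eef_pos: [0.5706, -0.218, 0.0623]
ee_rot: [[-0.11, -0.001, 0.994], [-0.994, -0.001, -0.11], [0.001, -1.0, -0.0]]
contact_force: [-6.5, -3.0, 0.3]
gripper_width: 0.0002
```

step_arm(
  steps=[
    [0,0,0,0.002,0,0,0],
    [0,0,0,0.003,0,0,0],
  ],
)

```text
time_s: 15.18
eef_pos: [0.5735, -0.2183, 0.0622]
ee_rot: [[-0.11, -0.001, 0.994], [-0.994, -0.001, -0.11], [0.001, -1.0, -0.001]]
contact_force: [-6.8, -3.3, 0.7]
gripper_width: 0.0005
```

step_arm(
  steps=[
    [0,0,0,0.001,0,0,0],
    [0,0,0,0.002,0,0,0],
  ],
)

```text
time_s: 15.42
eef_pos: [0.5754, -0.2188, 0.0622]
ee_rot: [[-0.11, -0.001, 0.994], [-0.994, -0.001, -0.11], [0.001, -1.0, -0.001]]
contact_force: [-6.9, -3.4, 1.3]
gripper_width: 0.0008
```

step_arm(
  steps=[
    [0,0,0,0.001,0,0,0],
    [0,0,0,0.002,0,0,0],
  ],
)

```text
time_s: 15.68
eef_pos: [0.5773, -0.2191, 0.0622]
ee_rot: [[-0.111, -0.001, 0.994], [-0.994, -0.001, -0.111], [0.002, -1.0, -0.001]]
contact_force: [-7.1, -4.1, 1.2]
gripper_width: 0.0003
```

step_arm(
  steps=[
    [0,0,0,0.001,0,0,0],
    [0,0,0,0.0015,0,0,0],
  ],
)

```text
time_s: 15.92
eef_pos: [0.5788, -0.2194, 0.0622]
ee_rot: [[-0.111, -0.001, 0.994], [-0.994, -0.002, -0.111], [0.002, -1.0, -0.001]]
contact_force: [-6.7, -4.4, 0.6]
gripper_width: 0.0007
```

step_arm(
  steps=[
    [0,0,0,0.001,0,0,0],
    [0,0,0,0.001,0,0,0],
  ],
)

```text
time_s: 16.18
eef_pos: [0.5798, -0.2194, 0.0622]
ee_rot: [[-0.111, -0.001, 0.994], [-0.994, -0.001, -0.111], [0.002, -1.0, -0.001]]
contact_force: [-6.4, -4.0, 1.3]
gripper_width: 0.0004
```

step_arm(
  steps=[
    [0,0,0,0.001,0,0,0],
    [0,0,0,0.001,0,0,0],
  ],
)

```text
time_s: 16.42
eef_pos: [0.5808, -0.2196, 0.0622]
ee_rot: [[-0.111, -0.001, 0.994], [-0.994, -0.002, -0.111], [0.002, -1.0, -0.001]]
contact_force: [-7.4, -4.0, 1.5]
gripper_width: 0.0006
```

step_arm(
  steps=[
    [0,0,0,0.001,0,0,0],
    [0,0,0,0.001,0,0,0],
  ],
)

```text
time_s: 16.68
eef_pos: [0.5818, -0.2198, 0.0622]
ee_rot: [[-0.111, -0.001, 0.994], [-0.994, -0.002, -0.111], [0.002, -1.0, -0.001]]
contact_force: [-7.2, -4.5, 1.6]
gripper_width: 0.0007
```

step_arm(
  steps=[
    [0,0,0,0.001,0,0,0],
    [0,0,0,0.001,0,0,0],
  ],
)

```text
time_s: 16.92
eef_pos: [0.5827, -0.2199, 0.0622]
ee_rot: [[-0.111, -0.001, 0.994], [-0.994, -0.002, -0.111], [0.002, -1.0, -0.001]]
contact_force: [-7.0, -4.4, 1.8]
gripper_width: 0.0004
```

step_arm(
  steps=[
    [0,0,0,0.001,0,0,0],
    [0,0,0,0.001,0,0,0],
  ],
)

```text
time_s: 17.18
eef_pos: [0.5837, -0.2201, 0.0622]
ee_rot: [[-0.111, -0.001, 0.994], [-0.994, -0.002, -0.111], [0.002, -1.0, -0.001]]
contact_force: [-6.7, -3.7, 1.0]
gripper_width: 0.0004
```

step_arm(
  steps=[
    [0,0,0,0.001,0,0,0],
    [0,0,0,0.001,0,0,0],
  ],
)

```text
time_s: 17.42
eef_pos: [0.5847, -0.2202, 0.0622]
ee_rot: [[-0.111, -0.001, 0.994], [-0.994, -0.002, -0.111], [0.002, -1.0, -0.001]]
contact_force: [-8.1, -4.8, 0.8]
gripper_width: 0.0001
```

step_arm(
  steps=[
    [0,0,0,0.001,0,0,0],
    [0,0,0,0.001,0,0,0],
  ],
)

```text
time_s: 17.68
eef_pos: [0.5857, -0.2203, 0.0622]
ee_rot: [[-0.111, -0.001, 0.994], [-0.994, -0.002, -0.111], [0.002, -1.0, -0.001]]
contact_force: [-7.4, -4.0, 1.3]
gripper_width: 0.0005
```

```bash
python3 - <<'E'
from h import *
st(); snap('wrist','w5.png')
E
```

```text
t 17.68 p [ 0.5857 -0.2203  0.0622] F [-7.4 -4.   1.3] w 0.0005
```

View pics/w5.png

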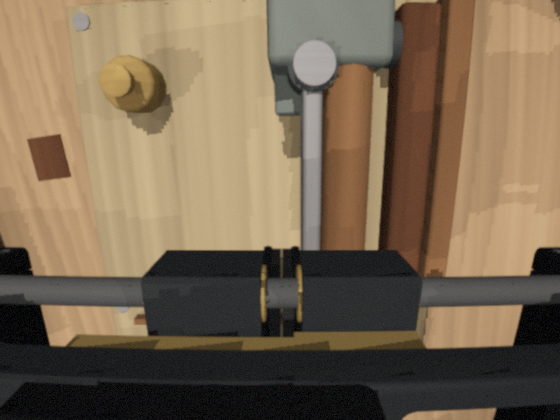

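The lever now lies nearly parallel to the bar at (312,200). I'll push on until the stop shows in the force.

step_arm(
  steps=[
    [0,0,0,0.001,0,0,0],
    [0,0,0,0.001,0,0,0],
  ],
)

```text
time_s: 17.98
eef_pos: [0.5859, -0.2201, 0.0621]
ee_rot: [[-0.111, -0.003, 0.994], [-0.994, -0.001, -0.111], [0.002, -1.0, -0.003]]
contact_force: [-11.5, -3.2, 3.9]
gripper_width: 0.0004
```

step_arm(
  steps=[
    [0,0,0,0.001,0,0,0],
    [0,0,0,0.001,0,0,0],
  ],
)

```text
time_s: 18.23
eef_pos: [0.5861, -0.2202, 0.062]
ee_rot: [[-0.111, -0.005, 0.994], [-0.994, -0.001, -0.111], [0.002, -1.0, -0.004]]
contact_force: [-16.0, -2.1, 6.7]
gripper_width: 0.0006
```

It's on the stop at the bar. I'll ease off slightly and hold.

step_arm(
  steps=[
    [0,0,0,-0.0008,0,0,0],
    [0,0,0,-0.0008,0,0,0],
    [0,0,0,-0.0008,0,0,0],
    [0,0,0,-0.0008,0,0,0],
    [0,0,0,-0.0008,0,0,0],
    [0,0,0,-0.0008,0,0,0],
    [0,0,0,-0.0008,0,0,0],
    [0,0,0,-0.0008,0,0,0],
    [0,0,0,-0.0008,0,0,0],
    [0,0,0,-0.0008,0,0,0],
  ],
)

```text
time_s: 19.48
eef_pos: [0.586, -0.2202, 0.0621]
ee_rot: [[-0.111, -0.003, 0.994], [-0.994, -0.001, -0.111], [0.002, -1.0, -0.003]]
contact_force: [-11.5, -2.8, 5.4]
gripper_width: 0.0001
```

step_arm(
  steps=[
    [0,0,0,-0.012,0,0,0],
    [0,0,0,-0.026,0,0,0],
    [0,0,0,-0.04,0,0,0],
    [0,0,0,-0.054,0,0,0],
    [0,0,0,-0.068,0,0,0],
    [0,0,-0.03,-0.075,0,0,0],
    [0,0,-0.08,-0.09,0,0,0],
    [0,0,-0.12,-0.1,0,0,0],
    [0,0,-0.12,-0.1,0,0,0],
  ],
)

```text
time_s: 20.6
eef_pos: [0.4897, -0.209, 0.186]
ee_rot: [[-0.11, 0.007, 0.994], [-0.994, -0.004, -0.11], [0.003, -1.0, 0.007]]
contact_force: [-0.8, -0.1, 0.0]
gripper_width: 0.0004
```

```bash
python3 - <<'E'
from h import *
st(); snap('wrist','w6.png'); snap('top','t6.png')
for c in ('top','scene'):
    if c=='scene': arm.read_camera('scene')
    for n in ('tally_p','press_p'): print(c,n,[(round(r['p'],2),np.round(r['location'],3)) for r in arm.tip_of(n,c)])
th,t=CL['R']
a=cv2.imread('pics/t6.png')[140:250,165:410]
cv2.imwrite('pics/t6c.png',cv2.resize(a,None,fx=3.2,fy=3.2,interpolation=cv2.INTER_CUBIC))
for x in (-.05,-.06,-.04): print(x,c2w('R',x,-.12,.018))
E
```

```text
t 20.6 p [ 0.4897 -0.209   0.186 ] F [-0.8 -0.1  0. ] w 0.0004
top tally_p [(0.68, array([0.53 , 0.085, 0.016])), (0.55, array([ 0.356, -0.468, -0.001]))]
top press_p [(0.59, array([0.565, 0.169, 0.075])), (0.41, array([ 0.554, -0.217,  0.074]))]
scene tally_p [(0.78, array([ 0.391, -0.371, -0.   ])), (0.74, array([ 0.521, -0.296,  0.018])), (0.64, array([ 0.356, -0.464, -0.004])), (0.62, array([ 0.562, -0.402,  0.001])), (0.6, array([ 0.806, -0.026, -0.002])), (0.56, array([ 0.298, -0.35 , -0.002])), (0.54, array([0.526, 0.088, 0.015]))]
scene press_p [(0.87, array([0.567, 0.166, 0.071])), (0.7, array([ 0.556, -0.218,  0.072])), (0.65, array([ 0.794,  0.214, -0.004]))]
-0.05 [ 0.51227356 -0.29151054  0.018     ]
-0.06 [ 0.50233357 -0.29041666  0.018     ]
-0.04 [ 0.52221355 -0.29260441  0.018     ]
```

View pics/w6.png

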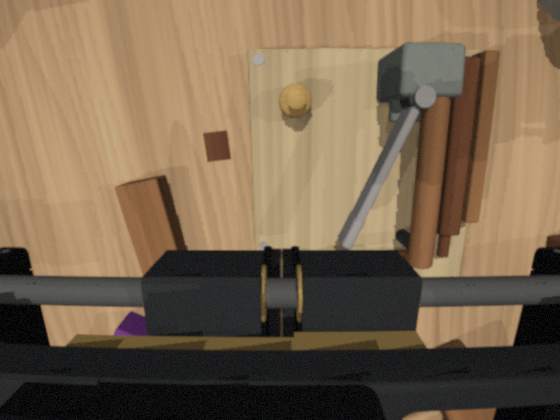

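View pics/t6c.png

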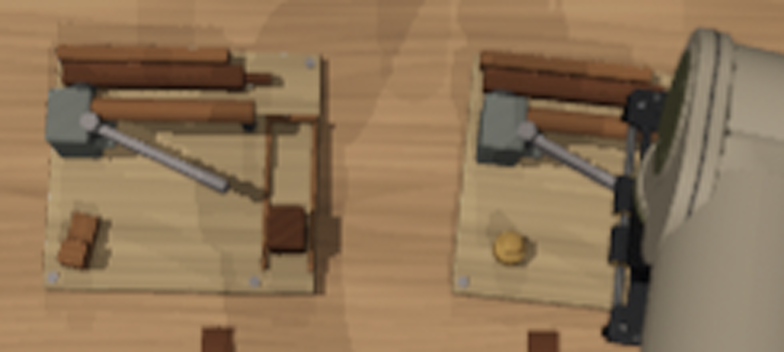

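Both levers are back out, and nothing else has moved. The right clamp needs marking: its brown tally is at world (0.522,-0.294), about clamp x -0.040. Moving behind it.

```bash
python3 - <<'E'
from h import *
st();rel(c2w('R',-.1,-.12,.09),Rt('R'))
E
```

```text
t 20.95 p [ 0.4882 -0.2077  0.1814] F [ 0.6  0.4 -1. ] w 0.0007
shift [ 0.0807  0.0914 -0.0169] turn [ 0.0004  0.0003 -0.0006]
```

step_arm(
  steps=[
    [0,0.03,0,-0.01,0,0,0],
    [0,0.07,0.02,-0.017,0,0,0],
    [0,0.081,0.06,-0.017,0,0,0],
    [0,0.081,0.09,-0.017,0,0,0],
    [0,0.081,0.09,-0.017,0,0,0],
  ],
)

```text
time_s: 21.58
eef_pos: [0.4613, -0.2857, 0.09]
ee_rot: [[-0.109, -0.003, 0.994], [-0.994, 0.003, -0.109], [-0.003, -1.0, -0.003]]
contact_force: [-1.0, 0.3, 2.0]
gripper_width: 0.0003
```

```bash
python3 - <<'E'
from h import *
st();rel(c2w('R',-.1,-.12,.031),Rt('R'))
im=snap('wrist','w7.png'); snap('scene','s7.png')
a=cv2.imread('pics/s7.png')[170:280,140:280]
cv2.imwrite('pics/s7c.png',cv2.resize(a,None,fx=5,fy=5,interpolation=cv2.INTER_CUBIC))
E
```

```text
t 21.57 p [ 0.4613 -0.2857  0.09  ] F [-1.   0.3  2. ] w 0.0003
shift [0.0004 0.0589 0.0015] turn [ 0.0033  0.0003 -0.0025]
```

View pics/w7.png

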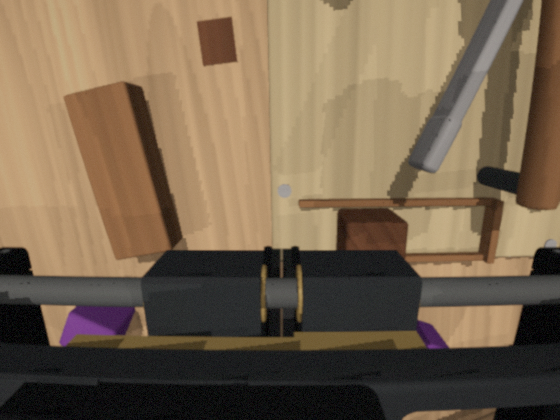

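View pics/s7c.png

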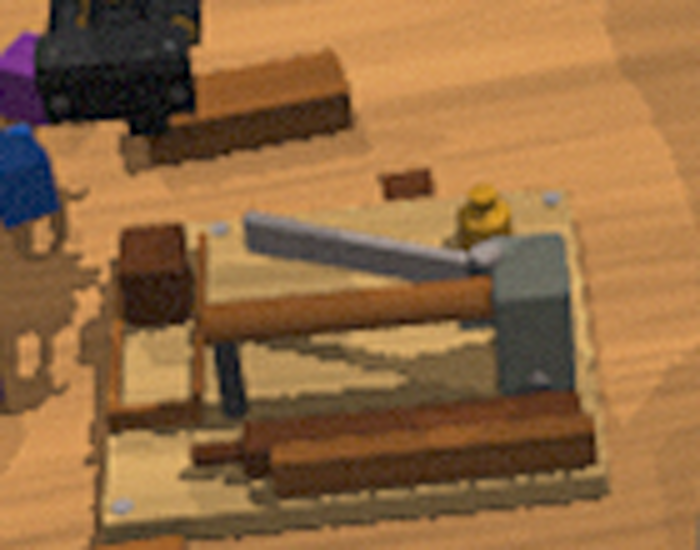

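```bash
python3 - <<'E'
from h import *
print(proj('wrist',[c2w('R',-.085,-.101,.026),c2w('R',.05,-.101,.026),c2w('R',.05,-.139,.026),c2w('R',.05,-.12,.032),c2w('R',-.06,-.103,.058),c2w('R',-.02,-.103,.058)]).round(0))
B=back('wrist',[(338,210),(405,225),(300,203),(500,201),(460,258)],.026); th,t=CL['R'];r=np.radians(th)
B[:2]=back('wrist',[(338,210),(405,225)],.058)
d=B[:,:2]-t; print(np.c_[d@[np.cos(r),np.sin(r)],d@[-np.sin(r),np.cos(r)]].round(4))
E
```

```text
[[301. 202.]
 [484. 202.]
 [476. 251.]
 [485. 229.]
 [344. 216.]
 [407. 216.]]
[[-0.064  -0.0989]
 [-0.0207 -0.1087]
 [-0.0857 -0.1019]
 [ 0.0623 -0.0999]
 [ 0.0381 -0.1449]]
```

The channel's rails show at rows 203 and 257, within about 2 mm of the model, and the fingers fit between them. I'll descend between the rails and push.

step_arm(
  steps=[
    [0,0.0025,0.03,0,0.003,0,-0.002],
    [0,0.0025,0.052,0,0.003,0,-0.002],
    [0,0.0025,0.059,0,0.003,0,-0.002],
    [0,0.0025,0.059,0,0.003,0,-0.002],
  ],
)

```text
time_s: 22.18
eef_pos: [0.4633, -0.2893, 0.0344]
ee_rot: [[-0.109, 0.005, 0.994], [-0.994, -0.003, -0.109], [0.003, -1.0, 0.005]]
contact_force: [-0.2, -0.2, -0.1]
gripper_width: 0.0004
```

```bash
python3 - <<'E'
from h import *
st();rel(c2w('R',-.08,-.122,.031),Rt('R'));rel(c2w('R',-.01,-.122,.031),Rt('R'))
E
```

```text
t 22.18 p [ 0.4633 -0.2893  0.0344] F [-0.2 -0.2 -0.1] w 0.0004
shift [-0.0011  0.0035  0.0189] turn [-0.005   0.0004  0.0026]
shift [-0.0011  0.0038  0.0889] turn [-0.005   0.0004  0.0026]
```

step_arm(
  steps=[
    [0,-0.001,0.002,0.01,0,0,0],
    [0,-0.001,0.002,0.018,0,0,0],
    [0,-0.001,0.002,0.023,0,0,0],
    [0,-0.001,0.002,0.028,0,0,0],
    [0,-0.001,0.002,0.035,0,0,0],
    [0,-0.001,0.002,0.043,0,0,0],
    [0,-0.001,0.002,0.051,0,0,0],
    [0,-0.001,0.002,0.059,0,0,0],
    [0,-0.001,0.002,0.067,0,0,0],
    [0,-0.001,0.002,0.074,0,0,0],
    [0,-0.001,0.002,0.079,0,0,0],
    [0,-0.001,0.002,0.081,0,0,0],
  ],
)

```text
time_s: 23.68
eef_pos: [0.5435, -0.2969, 0.0317]
ee_rot: [[-0.109, 0.004, 0.994], [-0.994, -0.003, -0.109], [0.002, -1.0, 0.004]]
contact_force: [-0.4, -0.2, 0.9]
gripper_width: 0.0005
```

```bash
python3 - <<'E'
from h import *
st();rel(c2w('R',-.0025,-.121,.031),Rt('R'))
im=snap('wrist','w8.png'); snap('scene','s8.png')
a=cv2.imread('pics/s8.png')[170:280,140:280]
cv2.imwrite('pics/s8c.png',cv2.resize(a,None,fx=5,fy=5,interpolation=cv2.INTER_CUBIC))
E
```

```text
t 23.68 p [ 0.5435 -0.2969  0.0317] F [-0.4 -0.2  0.9] w 0.0005
shift [-0.001   0.0008  0.0158] turn [-0.004   0.0003  0.0022]
```

View pics/s8c.png

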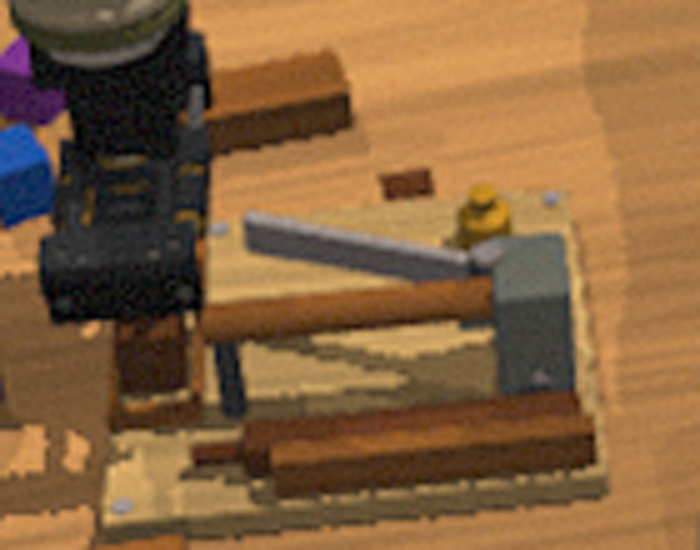

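The block is moving upright in its channel, roughly 15 mm short of the stop (block at (150,355), stop at (155,410)). Continuing gently.

step_arm(
  steps=[
    [0,0,0,0.003,0,0,0],
    [0,0,0,0.006,0,0,0],
    [0,0,0,0.009,0,0,0],
    [0,0,0,0.011,0,0,0],
  ],
)

```text
time_s: 24.28
eef_pos: [0.5544, -0.2982, 0.0318]
ee_rot: [[-0.109, 0.004, 0.994], [-0.994, -0.003, -0.109], [0.002, -1.0, 0.004]]
contact_force: [-0.5, 0.3, 0.8]
gripper_width: 0.0003
```

step_arm(
  steps=[
    [0,0,0,0.001,0,0,0],
    [0,0,0,0.002,0,0,0],
  ],
)

```text
time_s: 24.52
eef_pos: [0.5562, -0.2984, 0.0318]
ee_rot: [[-0.109, 0.004, 0.994], [-0.994, -0.003, -0.109], [0.002, -1.0, 0.004]]
contact_force: [-0.6, -0.2, 0.4]
gripper_width: 0.0003
```

step_arm(
  steps=[
    [0,0,0,0.001,0,0,0],
    [0,0,0,0.0015,0,0,0],
  ],
)

```text
time_s: 24.78
eef_pos: [0.5577, -0.2986, 0.0318]
ee_rot: [[-0.109, 0.004, 0.994], [-0.994, -0.003, -0.109], [0.002, -1.0, 0.004]]
contact_force: [-0.8, 0.3, 0.1]
gripper_width: 0.0
```

step_arm(
  steps=[
    [0,0,0,0.001,0,0,0],
    [0,0,0,0.0015,0,0,0],
  ],
)

```text
time_s: 25.02
eef_pos: [0.5592, -0.2988, 0.0318]
ee_rot: [[-0.109, 0.004, 0.994], [-0.994, -0.003, -0.109], [0.002, -1.0, 0.004]]
contact_force: [-0.9, 0.4, 0.6]
gripper_width: 0.0005
```

step_arm(
  steps=[
    [0,0,0,0.001,0,0,0],
    [0,0,0,0.001,0,0,0],
  ],
)

```text
time_s: 25.28
eef_pos: [0.5603, -0.2988, 0.0318]
ee_rot: [[-0.109, 0.004, 0.994], [-0.994, -0.003, -0.109], [0.002, -1.0, 0.004]]
contact_force: [-0.1, 0.0, -0.3]
gripper_width: 0.0002
```

step_arm(
  steps=[
    [0,0,0,0.001,0,0,0],
    [0,0,0,0.001,0,0,0],
  ],
)

```text
time_s: 25.52
eef_pos: [0.5612, -0.299, 0.0319]
ee_rot: [[-0.109, 0.004, 0.994], [-0.994, -0.003, -0.109], [0.002, -1.0, 0.004]]
contact_force: [-0.5, -0.5, -0.3]
gripper_width: 0.0005
```

step_arm(
  steps=[
    [0,0,0,0.001,0,0,0],
    [0,0,0,0.001,0,0,0],
  ],
)

```text
time_s: 25.78
eef_pos: [0.5622, -0.2991, 0.0319]
ee_rot: [[-0.109, 0.004, 0.994], [-0.994, -0.003, -0.109], [0.002, -1.0, 0.004]]
contact_force: [-0.2, -0.1, -0.1]
gripper_width: 0.0004
```

```bash
python3 - <<'E'
from h import *
st(); snap('scene','s9.png')
a=cv2.imread('pics/s9.png')[220:270,145:195]
cv2.imwrite('pics/s9c.png',cv2.resize(a,None,fx=11,fy=11,interpolation=cv2.INTER_CUBIC))
E
```

```text
t 25.77 p [ 0.5622 -0.2991  0.0319] F [-0.2 -0.1 -0.1] w 0.0004
```

View pics/s9c.png

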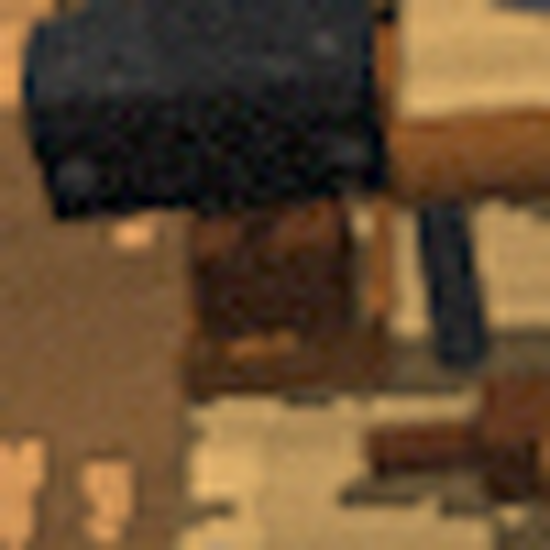

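step_arm(
  steps=[
    [0,0,0,0.001,0,0,0],
    [0,0,0,0.001,0,0,0],
  ],
)

```text
time_s: 26.08
eef_pos: [0.5627, -0.2995, 0.0318]
ee_rot: [[-0.11, 0.003, 0.994], [-0.994, -0.003, -0.11], [0.003, -1.0, 0.003]]
contact_force: [-4.8, -0.0, 2.8]
gripper_width: 0.0004
```

step_arm(
  steps=[
    [0,0,0,0.001,0,0,0],
    [0,0,0,0.001,0,0,0],
  ],
)

```text
time_s: 26.32
eef_pos: [0.5628, -0.2996, 0.0318]
ee_rot: [[-0.11, 0.001, 0.994], [-0.994, -0.003, -0.11], [0.003, -1.0, 0.001]]
contact_force: [-8.9, -0.1, 6.6]
gripper_width: 0.0007
```

step_arm(
  steps=[
    [0,0,0,0.001,0,0,0],
    [0,0,0,0.001,0,0,0],
  ],
)

```text
time_s: 26.58
eef_pos: [0.5629, -0.2997, 0.0318]
ee_rot: [[-0.11, -0.001, 0.994], [-0.994, -0.002, -0.11], [0.002, -1.0, -0.001]]
contact_force: [-13.9, 1.6, 10.5]
gripper_width: 0.0003
```

The force rose at the stop, so the block is seated. I'll back straight off and then raise the tool.

step_arm(
  steps=[
    [0,0,0,-0.002,0,0,0],
    [0,0,0,-0.006,0,0,0],
    [0,0,0,-0.02,0,0,0],
    [0,0,0,-0.04,0,0,0],
    [0,0,0,-0.06,0,0,0],
    [0,0,-0.02,-0.08,0,0,0],
    [0,0,-0.06,-0.1,0,0,0],
    [0,0,-0.11,-0.12,0,0,0],
    [0,0,-0.16,-0.13,0,0,0],
    [0,0,-0.18,-0.13,0,0,0],
  ],
)

```text
time_s: 27.82
eef_pos: [0.435, -0.2852, 0.2145]
ee_rot: [[-0.11, 0.007, 0.994], [-0.994, -0.006, -0.11], [0.005, -1.0, 0.007]]
contact_force: [-0.6, 0.1, 0.9]
gripper_width: 0.0007
```

```bash
python3 - <<'E'
from h import *
st(); snap('scene','s10.png'); snap('wrist','w10.png'); snap('top','t10.png')
a=cv2.imread('pics/s10.png')[160:290,80:430]
cv2.imwrite('pics/s10c.png',cv2.resize(a,None,fx=2.28,fy=2.28,interpolation=cv2.INTER_CUBIC))
b=cv2.imread('pics/s10.png')[200:270,145:215]
cv2.imwrite('pics/s10d.png',cv2.resize(b,None,fx=8,fy=8,interpolation=cv2.INTER_CUBIC))
th,t=CL['R'];r=np.radians(th)
for c in ('scene','wrist','top'):
    print(c,[(round(q['p'],2),np.round(q['location'],3),np.round(np.array([[np.cos(r),np.sin(r)],[-np.sin(r),np.cos(r)]])@(np.array(q['location'])[:2]-t),3)) for q in arm.tip_of('tally_p',c)])
    for n in ('press_p','wedge','weight','offcut'): print(n,[(round(q['p'],2),np.round(q['location'],3)) for q in arm.tip_of(n,c)][:3])
E
```

```text
t 27.82 p [ 0.435  -0.2852  0.2145] F [-0.6  0.1  0.9] w 0.0007
scene [(0.79, array([ 0.359, -0.464, -0.003]), array([-0.183, -0.308])), (0.78, array([ 0.393, -0.368,  0.002]), array([-0.16 , -0.209])), (0.77, array([ 0.302, -0.352, -0.003]), array([-0.252, -0.204])), (0.64, array([ 0.559, -0.403, -0.   ]), array([ 0.009, -0.226])), (0.55, array([0.523, 0.089, 0.015]), array([-0.081,  0.259])), (0.54, array([ 0.597, -0.308,  0.02 ]), array([ 0.036, -0.127]))]
press_p [(0.92, array([ 0.555, -0.218,  0.074])), (0.55, array([0.566, 0.169, 0.071]))]
wedge [(0.48, array([0.514, 0.279, 0.015]))]
weight [(0.63, array([ 0.514, -0.114,  0.018])), (0.25, array([ 0.617, -0.197,  0.07 ]))]
offcut [(0.73, array([0.626, 0.192, 0.076])), (0.56, array([ 0.348, -0.24 , -0.002]))]
wrist [(0.85, array([ 0.595, -0.297,  0.018]), array([ 0.033, -0.117])), (0.75, array([ 0.302, -0.353,  0.001]), array([-0.252, -0.204])), (0.64, array([ 0.394, -0.364, -0.   ]), array([-0.16 , -0.205]))]
press_p [(0.65, array([ 0.555, -0.217,  0.068])), (0.44, array([ 0.596, -0.296,  0.019]))]
wedge []
weight [(0.92, array([ 0.516, -0.116,  0.018]))]
offcut [(0.71, array([ 0.353, -0.234, -0.006]))]
top [(0.53, array([0.527, 0.088, 0.019]), array([-0.077,  0.259])), (0.52, array([ 0.595, -0.302,  0.018]), array([ 0.033, -0.121]))]
press_p [(0.54, array([ 0.551, -0.216,  0.075]))]
wedge [(0.56, array([0.517, 0.276, 0.022])), (0.24, array([ 0.592, -0.302,  0.017]))]
weight [(0.54, array([ 0.516, -0.112,  0.022]))]
offcut [(0.97, array([ 0.355, -0.232,  0.001]))]
```

View pics/s10c.png

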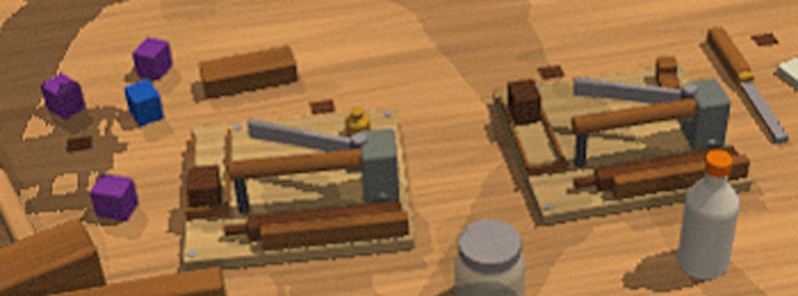

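View pics/s10d.png

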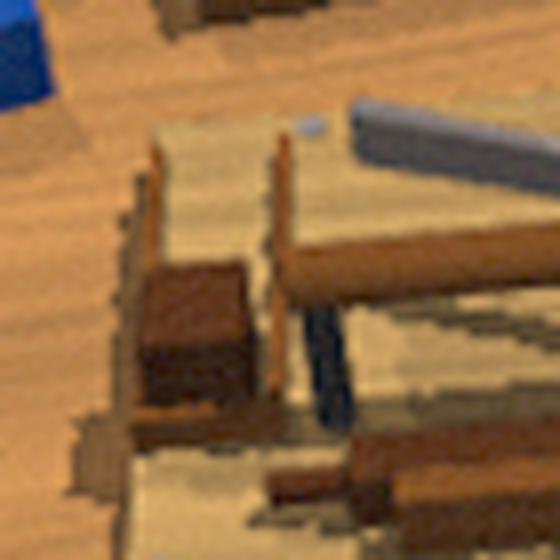

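View pics/w10.png

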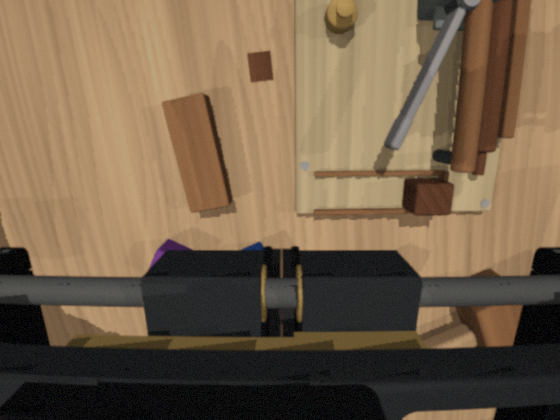

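The block stands upright against the end stop with no visible gap, both levers are out, and everything else is in place. The robot is clear.

```bash
python3 -c "
from h import *
st(); print(arm.sign_off())"
```

```text
t 28.73 p [ 0.4353 -0.2847  0.2113] F [-0.   0.5  0.4] w 0.0004
the job is handed in; nothing more can be done
None
```

I checked both clamps, left first. The right one needs adjusting, so I pushed its tally block up to the end stop. I handed the job in at 28.7 s with the robot touching nothing.

- **Left clamp:** the lever stopped about half-way, with a clear gap to its bar, so it is fine. I held it at about 11 N for over a second, after a brief peak of about 19 N, and it sprang back out.
- **Right clamp:** the lever came right up against its bar. I held it at about 12 N for over a second, after a brief peak of about 17 N, and it sprang back out.
- **Tally block:** the force rose only when the block met the stop, peaking at about 17 N.

**Last checks:** the close-up shows the block upright with no gap to the stop. The networks put its centre at 33–36 mm in the clamp's frame, where 30 mm is expected; that is roughly within their error of about 4 mm. Both levers read as out. The left tally, wedge, weight and offcut read the same as at the start, within that error. I checked the remaining things only by eye in the final pictures. No check failed. The fingers turned out about 5 mm thinner per side than I had assumed, so each stop came about 5 mm later than predicted.

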